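# Load a row of abrasive wheels into the magazine and bolt it shut

### The job

Push the three abrasive wheels as one closed, straight row into the magazine by the rearmost wheel until the blue follower is fully home against the end block, and press the row home there firmly but gently for a moment: about 10 N, never above 20 N. Then slide the red-knobbed bolt fully across behind the last wheel so that the row cannot come out. Keep the wheels together and flat on the plate, and leave the other things on the bench alone.

Things in the scene. Friction and masses are not known exactly. Their poses are not given: they have to be found in the camera images.
- magazine: fixed wheel magazine: aluminium plate 400 x 116 x 5 mm, two smooth grey rails 16 mm high on it, a wing on the left for the bolt. Origin: underside of the plate, on the lane's centre line, level with the far side of the bolt; +x along the lane into the magazine (away from the robot), +y left, z up. Plate from x = -200 to +200 mm; the wheels slide on its top, 5 mm above the bench
- channel_mouth (a point): point on the lane's centre line on top of the plate, magazine x = +9 mm: here the lane narrows to a channel 55 mm wide that runs to the end block's face at x = +167.5 mm. In front of it the lane is 58 mm wide, and from x = -13 a funnel widens to 90 mm at x = -77 mm. Before that nothing guides the wheels, and a row pushed there carelessly buckles sideways
- wheel_head: front wheel of the row: grey abrasive wheel lying flat, 51.6 mm diameter, 13 mm thick, about 60 g; origin at the centre of its underside. It starts just inside the funnel
- wheel_mid: middle wheel of the row: brown abrasive wheel, 51.6 mm diameter, 13 mm thick, about 60 g; origin at the centre of its underside. It starts on the open plate, a few mm behind the front wheel and up to 6 mm off the lane's centre line
- wheel_tail: rearmost wheel of the row: tan abrasive wheel, 49.6 mm diameter, 13 mm thick, about 60 g; origin at the centre of its underside; at the start up to 9 mm off the lane's centre line; it is the one to push
- follower (a joint): slide of the blue follower block in the channel, in m: 0 is nearest the mouth, 0.060 is fully home against the end block, a hard stop. A brake holds it wherever it is; about 2 N moves it, and with the wheels rubbing on the rails the row takes some 4 to 12 N. It starts somewhere from 0 to 0.03
- follower_face (a point): centre of the follower's front face (49 mm wide), which the front wheel meets; at magazine x = 95.5 mm plus the joint value, so 155.5 mm when home. The three wheels measure 152.8 mm together, so the last one then clears the bolt by about 2.5 mm
- bolt (a joint): slide of the steel bolt across the mouth, in m: 0 open (clear of the channel, on its left), 0.045 fully shut; it shuts toward the magazine's -y. Stays where it is left; about 1.5 N moves it. Starts from 0 to 0.01. The bar fills magazine x = -8 to 0 mm, 3 to 11 mm above the plate, and runs into a wheel that is not home
- bolt_knob (a point): middle of the bolt's red knob, an upright round grip of 18 mm diameter and 22 mm height, 39 mm above the bench; 98 mm to the left of the lane's centre line when the bolt is open, 53 mm when shut. Can be pinched from above or pushed
- dropper: brown dropper bottle with black cap, 33 mm diameter, 102 mm high, loose bystander left of the row; origin at the centre of its underside
- stone: grey refacing stone with red mark, 32 x 72 x 22 mm, loose bystander right of the magazine's far part; origin at the centre of its underside
- watch: white stopwatch, 65 x 58 x 14 mm, loose bystander near the front edge, right of the row; origin at the centre of its underside
Mind the look-alikes: they are no part of the job. What is shaped like the wheel_mid but green or purple is not meant.

How it is judged:
On the way, in this order (a step that is already met when the one before it is completed fails the run):
1. the row is pressed home: the follower within 1.5 mm of its stop while the gripper presses the last wheel with more than 7 N (value of joint follower above 0.0585 m and contact force between the fingers and wheel_tail above 7 N), for 0.2 s.
2. the bolt is shut behind the row (value of joint bolt above 0.041 m), for 0.2 s.
At the end, for the whole second after the job is handed in: All three wheels lie flat in the channel in a closed row, centres at least 22, 72 and 123 mm past the magazine's origin along the lane, the follower within 3 mm of its stop, the bolt at 41 mm or more of its 45 mm travel, everything at rest (value of joint follower above 0.057 m and value of joint bolt above 0.041 m and x of wheel_tail in the frame of magazine above 0.022 m and x of wheel_mid in the frame of magazine above 0.072 m and x of wheel_head in the frame of magazine above 0.123 m and height (world z) of each of wheel_head, wheel_mid, wheel_tail below 0.008 m and linear speed of each of wheel_tail, wheel_head below 0.01 m/s); the robot touches nothing.
It fails at once if the last wheel is pressed with more than 20 N (contact force between the fingers and wheel_tail above 20 N).
It fails at once if the row bursts or is taken apart: neighbouring wheels' centres more than 70 mm apart (distance between wheel_head and wheel_mid above 0.07 m or distance between wheel_mid and wheel_tail above 0.07 m).
It fails at once if a wheel is lifted or tipped: its underside more than 12 mm over the plate or more than 0.4 rad from flat (height (world z) of any of wheel_head, wheel_mid, wheel_tail above 0.017 m or angle between any of wheel_head, wheel_mid, wheel_tail's own z axis and vertical above 0.4 rad).
It fails at once if a bystander is moved more than 15 mm (distance of any of dropper, stone, watch from where it was at the start of the episode above 0.015 m).
It also fails if it takes over 72 s, if anything falls off the work surface, if the arm or the gripper's body presses on something with over 40 N, if the wrist force passes 120 N, or if a joint passes its speed limit or range.

### The arm

A 7-joint arm with a two-finger parallel gripper is mounted at the origin on a cart in front of the work surface, level with it; the furniture and walls round the work are solid. World frame = base frame: x ahead of the robot, y to its left, z up, the work surface at z = 0. Lengths are in m, angles in rad, forces in N, time in s.
With the tool pointing down it reaches from about 0.35 to 0.9 m from the base axis. Payload 19.9 kg.
Tool frame: the origin (TCP) lies between the finger pads; the fingertips stand 19 mm ahead of it and the grasp point (between the pads) is the TCP; z points along the fingers, y is the line along which they close (so a half turn about z gives the same grasp; the last joint's range is limited). The gripper opens to 94 mm and grips with 3 to 60 N. Pads are 16 mm wide; open, the fingers measure 119 mm over their backs; the gripper's body (75 mm by 177 mm) begins 78 mm behind the grasp point.
Start: joints at [1.187, 0.417, -0.01, 1.614, 0.005, 1.111, -0.053], TCP at [0.21, -0.589, 0.198] pointing down, gripper open.
Joint ranges: [-2.81, 2.81], [-0.39, 2.02], [-1.27, 1.25], [0.06, 2.57], [-1.19, 4.33], [0.19, 2], [-2.82, 2.82]. Speed limits (rad/s): [1.89, 1.89, 2.39, 2.39, 3.01, 3.01, 3.01].

### API

Orientations are given as a 3x3 rotation matrix whose columns are the frame's x, y, z axes.
In Python, from rig import robot gives the robot as it stands. Calls block until the motion is done:
- robot.move_ptp(position, orientation): joint-space move of the TCP to a pose.
- robot.move_linear(position, velocity=0.15, frame=None, threshold=None): straight line of the TCP; frame=None keeps the orientation; velocity is the mean speed in m/s. With threshold (N) it stops when the force on the tool has changed by that much, and returns True; else False.
- robot.goto_joints(angles): joint-space move.
- robot.gripper_to(opening): finger opening in m; the grip force is fixed at half the most; returns when the fingers have stopped.
- robot.pause(seconds).
- robot.ik(position, orientation): joint angles nearest the present ones, or None.
- robot.get_state(): the state.
- robot.grab_frame(name): name is "scene" or "side" or "wrist"; returns the picture (384x512x3 uint8, red, green, blue); there is no depth.
- robot.camera_info(name): a dict with "fx", "fy", "cx", "cy" (pixels), "dist" ([k1, k2, p1, p2, k3] as OpenCV has them; the pictures are not rectified), "rvec" (rotation vector, rad) and "tvec" (3), from world to camera coordinates, as OpenCV has them. Camera axes: x right, y down, z forward; pixel columns grow to the right and rows downward; lengths in m; the calibration is good to about 2 mm. A picture is of the moment at which its call begins: read the wrist's pose just before it. camera_info takes no time and is no camera call; for the wrist camera it gives the pose at the moment of the call.
A pose or a line that the arm cannot do raises robot.PlanningError and nothing moves.
- robot.sign_off(): hands the job in; it is judged then, once.
The state is a dict: "time": time; "qpos": joint angles; "joint_vel": joint speeds; "effort": joint torques, N m; "ee_pos": TCP position; "tool_rot": TCP orientation; "force": force on the tool from outside, world axes, zero at the start; "moment": the same for the moment, N m; "opening": finger opening in m; "grasp_force": force on a finger pad.
Only numpy, scipy, OpenCV 4.12 (cv2) and the standard library are available. Lean on these libraries where they do the work, as an engineer would, in place of code of your own. Each camera call takes 0.05 s, during which the arm holds its last target. There are 200 camera calls.

## Working session

There is one attempt and no reset: what is moved stays moved. The work goes in short steps, each a Python script; the robot and the scene stay as the last script left them, time stands still between calls to the robot, and variables do not carry over. Pictures are saved under pics/ and viewed, at most 10 in all, crops included, and the job is handed in when it is done.

```bash
ls; mkdir -p pics
python3 - <<'E'
from rig import robot
import cv2,numpy as np
for n in("scene","side"):
    im=robot.grab_frame(n); cv2.imwrite(f"pics/{n}0.png",im[...,::-1])
    c=robot.camera_info(n); R=cv2.Rodrigues(np.array(c["rvec"]))[0]; print(n,c["fx"],c["dist"],-R.T@np.array(c["tvec"]))
s=robot.get_state();print(s["time"],s["force"],s["opening"],s["tool_rot"])
E
```

```text
pics
scene 407.7604956427586 [0.03654281 0.         0.         0.         0.        ] [0.11192222 0.36211404 0.67172762]
side 386.3340647602051 [-0.07786475  0.          0.          0.          0.        ] [ 0.27242753 -0.55273822  0.59870424]
0.1 [-0.02169916 -0.74264973 -0.04432318] 0.09388324011397241 [[ 9.41827940e-01  3.36095102e-01 -4.62751076e-04]
 [ 3.36095402e-01 -9.41827453e-01  9.64173358e-04]
 [-1.11777724e-04 -1.06361392e-03 -9.99999428e-01]]
```

View pics/scene0.png

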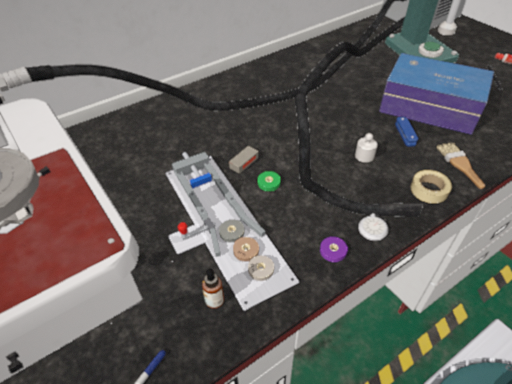

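View pics/side0.png

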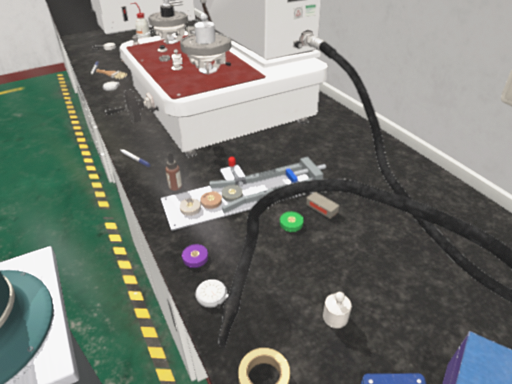

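Scene view: head (231,230) is grey, mid (247,248) brown and tail (263,267) tan. The knob is at (183,228), the follower at (201,180) and the dropper at (212,290). Look-alikes: green (269,181) and purple (333,249), plus the white stopwatch (373,228) and the tape ring (431,187). In the side view the tail is at (190,207), mid (211,199), head (232,192) and knob (231,160).

```bash
cat > h.py <<'E'
from rig import robot
import cv2,numpy as np
def cam(n):
    c=robot.camera_info(n);K=np.array([[c["fx"],0,c["cx"]],[0,c["fy"],c["cy"]],[0,0,1]])
    return K,np.array(c["dist"]),np.array(c["rvec"],float),np.array(c["tvec"],float)
def rays(C,px):
    K,d,r,t=C;R=cv2.Rodrigues(r)[0]
    u=cv2.undistortPoints(np.array(px,float).reshape(-1,1,2),K,d).reshape(-1,2)
    return -R.T@t,np.c_[u,np.ones(len(u))]@R
def plane(C,px,z):
    o,v=rays(C,px);return o+v*((z-o[2])/v[:,2])[:,None]
def tri(obs):
    A=np.zeros((3,3));b=np.zeros(3)
    for C,p in obs:
        o,v=rays(C,[p]);v=v[0]/np.linalg.norm(v[0]);P=np.eye(3)-np.outer(v,v);A+=P;b+=P@o
    return np.linalg.solve(A,b)
def proj(C,P): return cv2.projectPoints(np.array(P,float).reshape(-1,3),C[2],C[3],C[0],C[1])[0].reshape(-1,2)
E
python3 - <<'E'
from h import *
np.set_printoptions(precision=4,suppress=True)
S,D=cam("scene"),cam("side")
for n,a,b in[("head",(231,230),(232,192)),("mid",(247,248),(211,199)),("tail",(263,267),(190,207)),("knob",(183,228),(231,160)),("fol",(201,180),(291,175)),("dropcap",(210,273),(170,157)),("stone",(244,159),(322,205)),("watch",(373,228),(211,293))]:
    print(n,tri([(S,a),(D,b)]),plane(S,[a],.018)[0])
print("plate corners",plane(S,[(246,303),(298,280),(168,171)],.005))
W=cam("wrist");s=robot.get_state();R=np.array(s["tool_rot"]);Rc=cv2.Rodrigues(W[2])[0]
print("cam in tool",R.T@(-Rc.T@W[3]-s["ee_pos"]),"\n",R.T@Rc.T,W[0][0,0])
E
```

```text
head [0.568  0.1172 0.0119] [0.5647 0.1194 0.018 ]
mid [0.5118 0.116  0.0129] [0.5091 0.1179 0.018 ]
tail [0.4585 0.1151 0.0111] [0.4556 0.1177 0.018 ]
knob [0.6072 0.2022 0.0416] [0.6261 0.1962 0.018 ]
fol [0.7242 0.098  0.0191] [0.7253 0.0976 0.018 ]
dropcap [0.4583 0.2224 0.0887] [0.5023 0.2055 0.018 ]
stone [ 0.7328 -0.0253  0.0098] [ 0.727  -0.0209  0.018 ]
watch [ 0.4067 -0.1262  0.0053] [ 0.4021 -0.117   0.018 ]
plate corners [[0.4189 0.1814 0.005 ]
 [0.4016 0.0762 0.005 ]
 [0.8093 0.1407 0.005 ]]
cam in tool [ 0.0789 -0.0003 -0.1856] 
 [[-0.0008 -0.9627 -0.2705]
 [ 1.     -0.0006 -0.0008]
 [ 0.0006 -0.2705  0.9627]] 269.1305314264811
```

```bash
cat >> h.py <<'E'
def rot(yaw):
    c,s=np.cos(yaw),np.sin(yaw);return np.array([[c,s,0],[s,-c,0],[0,0,-1.]])
E
python3 - <<'E'
from h import *
import pickle
o=[]
for i,p in enumerate([(.43,.14,.25),(.58,.10,.25)]):
    robot.move_ptp(p,rot(-.1)); robot.pause(.3)
    C=cam("wrist"); im=robot.grab_frame("wrist")[...,::-1].copy(); o.append((C,im)); cv2.imwrite(f"pics/w{i}.png",im)
pickle.dump(o,open("w.pkl","wb")); s=robot.get_state(); print(s["time"],s["force"],s["ee_pos"])
cv2.imwrite("pics/w01.png",cv2.resize(np.hstack([o[0][1],o[1][1]]),(800,300),interpolation=cv2.INTER_AREA))
E
```

```text
4.1583 [-0.59088738 -0.48857686 -0.66447112] [0.57977418 0.10003688 0.25044747]
```

View pics/w0.png

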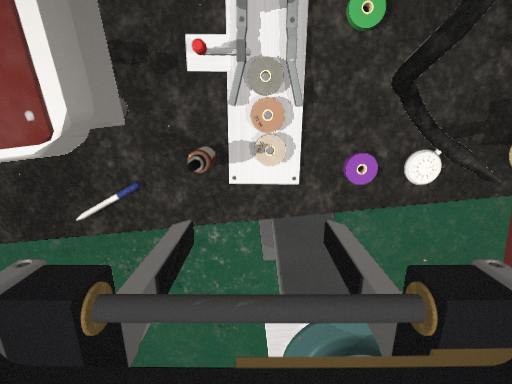

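View pics/w1.png

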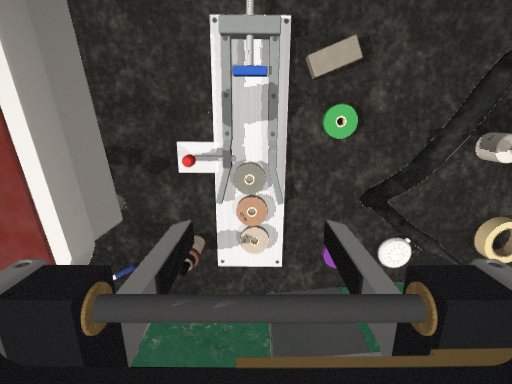

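w0: head (266,75), mid (268,115), tail (269,150), knob (199,47), dropper (201,160). w1: head (250,179), mid (252,211), tail (255,239), knob (189,161), follower (250,71), plate corners (210,15), (291,15), (283,267) and (218,264). The choice of row is clear: the green and purple wheels lie off the plate.

```bash
cat > m.py <<'E'
from h import *
import pickle
np.set_printoptions(precision=4,suppress=True)
def circ(im,p,r):
    x0,y0=int(p[0])-30,int(p[1])-30;x0=max(x0,0);y0=max(y0,0)
    g=cv2.cvtColor(im[y0:y0+60,x0:x0+60],cv2.COLOR_BGR2GRAY);g=cv2.resize(g,None,fx=4,fy=4,interpolation=cv2.INTER_CUBIC)
    c=cv2.HoughCircles(cv2.medianBlur(g,5),cv2.HOUGH_GRADIENT,1,20,param1=80,param2=12,minRadius=int(4*r*.9),maxRadius=int(4*r*1.12))
    q=(c[0][:,:2]+.5)/4-.5+[x0,y0];return q[np.argmin(np.hypot(*(q-p).T)+np.arange(len(q))*1.0)]
def edge(im,y,xa,xb,left):
    g=im[y].min(1).astype(float);g=cv2.GaussianBlur(g[None],(1,1),0)[0]
    d=np.diff(g[xa:xb])*(1 if left else -1);i=int(np.argmax(d));w=np.clip(d[max(i-2,0):i+3],0,None)
    return xa+max(i-2,0)+.5+(w*np.arange(len(w))).sum()/w.sum()
E
python3 - <<'E'
from m import *
o=pickle.load(open("w.pkl","rb"));(C0,i0),(C1,i1)=o
def fit(C,im,rows,a,b,left):
    P=plane(C,[(edge(im,y,a,b,left),y) for y in rows],.005)[:,:2]
    for _ in range(3):
        m=P.mean(0);v=np.linalg.svd(P-m)[2][0];v*=np.sign(v[0]);n=np.array([-v[1],v[0]]);e=(P-m)@n;P=P[abs(e)<max(.0015,2*e.std()/1.2)]
    return m,v,len(P),e.std()
L=fit(C1,i1,list(range(25,135))+list(range(180,255)),203,226,True)
R=fit(C1,i1,range(25,255),276,298,False)
L0=fit(C0,i0,list(range(80,178)),220,240,True);R0=fit(C0,i0,range(5,178),288,312,False)
for k in(L,R,L0,R0):print(k,np.arctan2(k[1][1],k[1][0]))
ends=[]
for C,im,rng,x in[(C1,i1,(255,275),range(225,278)),(C0,i0,(175,192),range(236,294))]:
    t=np.ascontiguousarray(im.transpose(1,0,2));P=plane(C,[(u,edge(t,u,*rng,False)) for u in x],.005);print("near edge",np.median(P,0),P[:,0].std());ends.append(np.median(P,0))
t=np.ascontiguousarray(i1.transpose(1,0,2));print("far edge",np.median(plane(C1,[(u,edge(t,u,5,25,True)) for u in range(213,240)],.005),0))
for n,a,b in[("head",(266,75),(250,179)),("mid",(268,115),(252,211)),("tail",(269,150),(255,239))]:
    r0,r1=(18.5,16.5) if n!="tail" else(17.5,15.8)
    p,q=circ(i0,a,r0),circ(i1,b,r1);print(n,p,q,"tri",tri([(C0,p),(C1,q)]),plane(C0,[p],.018)[0],plane(C1,[q],.018)[0])
k=[]
for C,im in o:
    h=cv2.cvtColor(im,cv2.COLOR_BGR2HSV);m=((h[...,0]<6)|(h[...,0]>174))&(h[...,1]>180)&(h[...,2]>120);m[:, :170]=0;m[:,230:]=0;m[200:]=0
    n,_,st,ce=cv2.connectedComponentsWithStats(m.astype(np.uint8));j=1+np.argmax(st[1:,4]);k.append((C,ce[j]));print(st[j],ce[j])
print("knob",tri(k))
h=cv2.cvtColor(i1,cv2.COLOR_BGR2HSV);m=(h[...,0]>100)&(h[...,0]<130)&(h[...,1]>150)&(h[...,2]>60);m[100:]=0;ys,xs=np.nonzero(m);print("fol",xs.min(),xs.max(),ys.min(),ys.max(),plane(C1,[(xs.mean(),ys.max()+.5)],.005),plane(C1,[(xs.mean(),ys.max()+.5)],.02))
S,D=cam("scene"),cam("side")
print("dropcap",tri([(C0,(195,164)),(S,(210,272)),(D,(170,157))]),tri([(C0,(195,164)),(S,(210,272))]))
E
```

```text
(array([0.6333, 0.1672]), array([ 0.9938, -0.1108]), 183, np.float64(0.00015088333787948295)) -0.11104357097528132
(array([0.6155, 0.0532]), array([ 0.9938, -0.1112]), 230, np.float64(0.0001734526672877903)) -0.11143620518871024
(array([0.4967, 0.1824]), array([ 0.9942, -0.1077]), 97, np.float64(0.00016247279209986835)) -0.10787906579654982
(array([0.5385, 0.0618]), array([ 0.9937, -0.1123]), 167, np.float64(0.00015575731924716865)) -0.1125580406672581
near edge [0.4046 0.1319 0.005 ] 0.003076024677790552
near edge [0.4047 0.1333 0.005 ] 0.003094420328772472
far edge [0.804  0.1242 0.005 ]
head [265.   74.5] [249. 179.] tri [0.5679 0.1171 0.0196] [0.5681 0.1172 0.018 ] [0.5675 0.1171 0.018 ]
mid [268.  114.5] [251.5  210.75] tri [0.5128 0.1185 0.0149] [0.5126 0.118  0.018 ] [0.514  0.1189 0.018 ]
tail [269.25 149.25] [254.   241.25] tri [0.4616 0.1206 0.023 ] [0.4612 0.1208 0.018 ] [0.4592 0.1205 0.018 ]
[193  39  12  14 119] [198.2605  45.4538]
[183 155  11  11  86] [187.8372 160.5814]
knob [0.6093 0.2024 0.0418]
fol 233 266 66 75 [[0.7209 0.0998 0.005 ]] [[0.7187 0.0995 0.02  ]]
dropcap [0.4593 0.2212 0.0891] [0.4606 0.221  0.0897]
```

Run:
```python
import cv2
a=cv2.imread("pics/w0.png")[0:200,170:320];cv2.imwrite("pics/crop.png",cv2.resize(a,(450,600),interpolation=cv2.INTER_CUBIC))
```

```text
(no output)
```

View pics/crop.png

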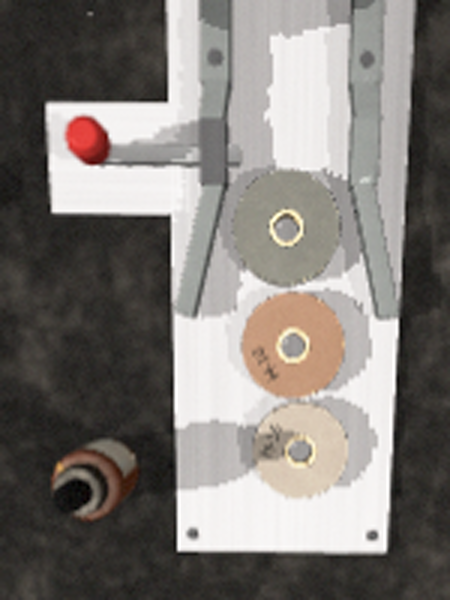

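The crop shows grey, brown and tan wheels on the plate. The bolt tip pokes about 5 mm into the lane at crop (238,160), so I'll first open the bolt fully by pinching the knob.

```bash
cat >> h.py <<'E'
YAW=-.1112;V=np.array([np.cos(YAW),np.sin(YAW)]);N=np.array([-V[1],V[0]]);S0,T0=.5868,.1788
def P(x,t,z): return np.r_[V*(S0+x)+N*(T0+t),z]
def lane(p): return np.array([np.dot(p[:2],V)-S0,np.dot(p[:2],N)-T0])
def fl():
    s=robot.get_state();f=np.array(s["force"]);return np.r_[f[:2]@V,f[:2]@N,f[2]]
def rep(m):
    s=robot.get_state();print(m,round(s["time"],2),"lane",lane(s["ee_pos"]).round(4),"z",round(s["ee_pos"][2],4),"F",fl().round(2),"op",round(s["opening"],4),"g",round(s["grasp_force"],1))
E
python3 - <<'E'
from h import *
for y in(YAW+np.pi/2,YAW-np.pi/2): print(robot.ik(P(-.004,.09,.048),rot(y)))
for y in(YAW,YAW+np.pi): print(robot.ik(P(-.19,0,.029),rot(y)))
kx,kt=lane(np.array([.6093,.2024]));print(kx,kt)
sols=[y for y in(YAW+np.pi/2,YAW-np.pi/2) if robot.ik(P(kx,kt,.048),rot(y)) is not None]
y=min(sols,key=lambda y:abs(robot.ik(P(kx,kt,.048),rot(y))[6]));print(y)
robot.move_ptp(P(kx,kt,.12),rot(y)); robot.gripper_to(.05)
r=robot.move_linear(P(kx,kt,.048),.12,threshold=10);rep(r)
robot.gripper_to(0.0);rep("pinched")
E
```

```text
[ 0.33335054  0.90585248 -1.07922204  1.65471768  0.87134168  1.1352949
 -1.09871469]
[ 0.33791385  0.91218879 -1.08914488  1.65457855  0.88015441  1.14144086
  2.03774721]
[ 0.34822428  0.49158624 -0.85824755  2.17779209  0.57756392  0.71311752
 -2.58720616]
[ 0.62810734  0.76525673 -1.27432783  2.1716646   0.94333597  0.9585986
  0.24747082]
-0.0037237751334797675 0.08996451773886951
1.4595963267948966
False 6.85 lane [-0.0036  0.0903] z 0.0485 F [ 0.61  1.17 -0.44] op 0.05 g 0.0
pinched 7.72 lane [-0.0037  0.09  ] z 0.048 F [-0.26 -0.81 -0.34] op 0.0002 g 0.0
```

Run:
```python
from h import *
out=[]
for n,c in(("scene",(183,228)),("side",(231,165))):
    im=robot.grab_frame(n)[...,::-1]; x,y=c
    out.append(cv2.resize(im[y-60:y+60,x-50:x+50].copy(),(400,480),interpolation=cv2.INTER_CUBIC))
cv2.imwrite("pics/k.png",np.hstack(out))
```

```text
(no output)
```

View pics/k.png

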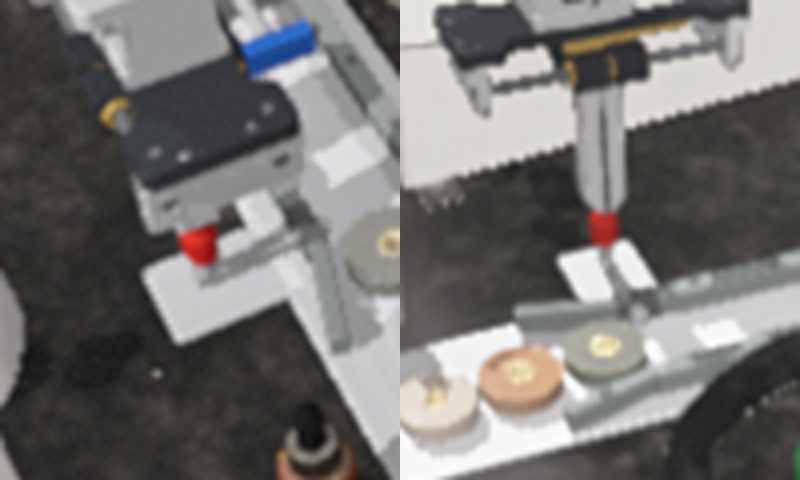

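Run:
```python
from h import *
np.set_printoptions(precision=4,suppress=True)
o=[];e=robot.get_state()["ee_pos"]
for n,c in(("scene",(183,228)),("side",(231,165))):
    im=robot.grab_frame(n); h=cv2.cvtColor(im,cv2.COLOR_RGB2HSV);m=((h[...,0]<6)|(h[...,0]>174))&(h[...,1]>170)&(h[...,2]>100)
    k=np.zeros_like(m);x,y=c;k[y-20:y+20,x-20:x+20]=1;m&=k
    ys,xs=np.nonzero(m);print(n,xs.min(),xs.max(),ys.min(),ys.max(),xs.mean(),ys.mean(),len(xs))
    o.append((cam(n),(xs.mean(),ys.mean())))
    print("tip proj",proj(cam(n),[np.r_[e[:2],e[2]-.019],e]))
p=tri(o);print(p,lane(p))
for x in o: print(proj(x[0],[p,p+[0,0,.011],p-[0,0,.011]]))
```

```text
scene 178 186 225 233 182.48275862068965 228.68965517241378 58
tip proj [[183.4065 231.4186]
 [181.9971 225.4479]]
side 229 234 159 165 231.39473684210526 161.71052631578948 38
tip proj [[231.9619 163.7297]
 [231.6381 157.6144]]
[0.609  0.2026 0.0365] [-0.004   0.0901]
[[182.8336 229.2272]
 [182.0119 225.7491]
 [183.6386 232.6365]]
[[231.7135 161.3362]
 [231.5246 157.7808]
 [231.9003 164.844 ]]
```

Run:
```python
from h import *
s=robot.get_state();e=s["ee_pos"]
robot.move_linear(np.r_[e[:2],.11],.15); e=robot.get_state()["ee_pos"];print(e)
out=[]
for n in("scene","side"):
    im=robot.grab_frame(n)[...,::-1].copy();q=proj(cam(n),[e,np.r_[e[:2],e[2]-.019]])
    x,y=q[0].astype(int);z=cv2.resize(im[y-40:y+60,x-40:x+40],(480,600),interpolation=cv2.INTER_CUBIC)
    for a,c in zip(q,((0,255,0),(255,0,255))): 
        b=((a-[x-40,y-40]+.5)*6).astype(int);cv2.line(z,(int(b[0])-70,int(b[1])),(int(b[0])-30,int(b[1])),c,2)
    out.append(z[:,40:440])
cv2.imwrite("pics/k2.png",np.hstack(out))
```

```text
[0.60925519 0.20200883 0.10957378]
```

View pics/k2.png

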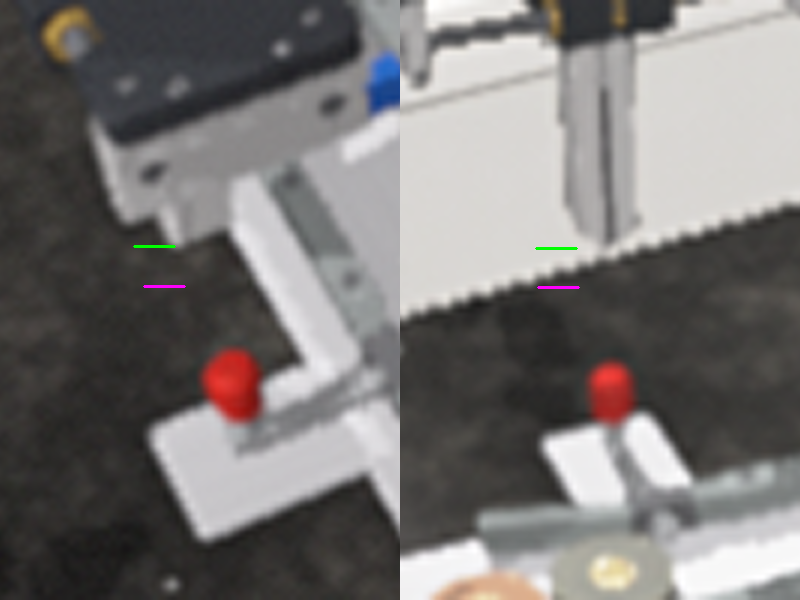

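The pictures show the fingertips ending about at the reported TCP height (green mark), not 19 mm below it (magenta). I'll treat the tips as being at the reported TCP z and lower all targets by about 19 mm.

Run:
```python
from h import *
kx,kt=-.004,.0901
robot.gripper_to(.05)
r=robot.move_linear(P(kx,kt,.032),.1,threshold=8);rep(r)
robot.gripper_to(0.0);rep("pinched")
if robot.get_state()["opening"]>.012:
    r=robot.move_linear(P(kx,.105,.032),.04,threshold=9);rep(("open",r))
    robot.gripper_to(.05);rep("rel")
    robot.move_linear(P(kx,lane(robot.get_state()["ee_pos"])[1],.12),.2);rep("up")
```

```text
False 10.42 lane [-0.0038  0.0904] z 0.0325 F [ 0.32 -0.36  0.49] op 0.05 g 0.0
pinched 11.05 lane [-0.0037  0.0901] z 0.0321 F [ 1.69 -1.2   0.23] op 0.0166 g 30.0
('open', True) 11.37 lane [-0.0037  0.0981] z 0.0319 F [-1.4  -5.4  10.15] op 0.016 g 30.0
rel 12.07 lane [-0.0036  0.0977] z 0.0315 F [-0.82 -0.12 -1.31] op 0.0501 g 0.0
up 12.66 lane [-0.004   0.0974] z 0.1199 F [-0.03 -0.74 -0.79] op 0.0498 g 0.0
```

Bolt is at its open stop (knob at 98 mm). Next I centre the mid and tail wheels sideways.

Run:
```python
from h import *
import pickle
robot.gripper_to(.064)
robot.move_ptp(P(-.094,-.004,.07),rot(YAW))
Z=.010
r=robot.move_linear(P(-.094,-.004,Z),.08,threshold=6);rep(("mid down",r))
if r: raise SystemExit
r=robot.move_linear(P(-.094,.0062,Z),.03,threshold=5);rep(("mid shift",r))
robot.move_linear(P(-.094,.003,Z),.05)
robot.move_linear(P(-.094,.003,.04),.1)
robot.move_linear(P(-.143,-.008,.04),.1)
r=robot.move_linear(P(-.143,-.008,Z),.08,threshold=6);rep(("tail down",r))
if r: raise SystemExit
r=robot.move_linear(P(-.143,.0072,Z),.03,threshold=5);rep(("tail shift",r))
robot.move_linear(P(-.143,.003,Z),.05)
robot.move_linear(P(-.143,.003,.04),.1)
robot.move_ptp(P(-.2,0,.23),rot(YAW));robot.pause(.2);rep("view")
C=cam("wrist");im=robot.grab_frame("wrist")[...,::-1].copy();cv2.imwrite("pics/w2.png",im);pickle.dump((C,im),open("w2.pkl","wb"))
for n,p in(("head",P(-.035,0,.018)),("mid",P(-.09,0,.018)),("tail",P(-.142,0,.018))):print(n,proj(C,[p]))
```

```text
('mid down', False) 15.31 lane [-0.0938 -0.0038] z 0.0103 F [-0.69 -0.26 -0.16] op 0.064 g 0.0
('mid shift', False) 15.8 lane [-0.0939  0.0067] z 0.0102 F [-0.58  1.94  4.07] op 0.0643 g 1.8
('tail down', False) 17.68 lane [-0.1432 -0.0077] z 0.0098 F [1.5  0.27 0.75] op 0.0642 g 0.0
('tail shift', False) 18.33 lane [-0.1429  0.0077] z 0.0102 F [-0.14  2.84  3.65] op 0.0638 g 1.7
view 20.04 lane [-2.002e-01 -1.000e-04] z 0.2292 F [-0.03  0.14  0.18] op 0.0639 g 0.0
head [[259.02033646  51.1562681 ]]
mid [[259.03161599  94.66700038]]
tail [[259.04119011 132.91266094]]
```

View pics/w2.png

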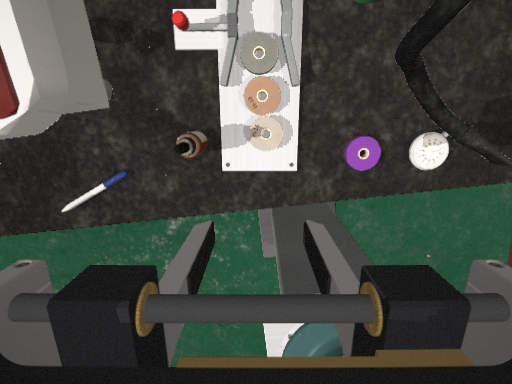

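w2: head (259,52), mid (262,96), tail (267,134), so mid and tail didn't move sideways. The fingers rode over the wheel edges (Fz +4 N), which means the tips are higher than assumed. I'll touch the bare plate to find their true height.

Run:
```python
from h import *
robot.gripper_to(.02)
robot.move_linear(P(-.186,.0,.03),.25)
r=robot.move_linear(P(-.186,0,.010),.06);rep(r)
r=robot.move_linear(P(-.186,0,-.012),.02,threshold=3);rep(("touch",r))
robot.move_linear(P(-.186,0,.03),.1)
```

```text
False 22.35 lane [-1.862e-01  1.000e-04] z 0.0099 F [-0.17  0.64 -0.14] op 0.02 g 0.0
('touch', True) 23.04 lane [-0.186  0.   ] z -0.0026 F [-3.07 -2.46 17.12] op 0.0202 g 8.4
```

Tips are about 7 mm above the reported TCP. I'll redo the alignment with tips at about 8 mm, rolled 3° so the left of the gripper body passes well above the dropper.

```bash
cat >> h.py <<'E'
def tilt(d): return cv2.Rodrigues(np.r_[V,0]*np.radians(d))[0]@rot(YAW)
E
python3 - <<'E'
from m import *
Z=.0025
robot.gripper_to(.064)
robot.move_ptp(P(-.094,-.005,.05),tilt(3))
r=robot.move_linear(P(-.094,-.005,Z),.08,threshold=6);rep(("mid down",r))
if r: raise SystemExit
r=robot.move_linear(P(-.094,.0062,Z),.03,threshold=6);rep(("mid shift",r))
robot.move_linear(P(-.094,.003,Z),.05)
robot.move_linear(P(-.094,.003,.035),.15)
robot.move_linear(P(-.143,-.009,.035),.15)
r=robot.move_linear(P(-.143,-.009,Z),.08,threshold=6);rep(("tail down",r))
if r: raise SystemExit
r=robot.move_linear(P(-.143,.0072,Z),.03,threshold=6);rep(("tail shift",r))
robot.move_linear(P(-.143,.003,Z),.05)
robot.move_linear(P(-.143,.003,.035),.15)
robot.move_ptp(P(-.2,0,.23),rot(YAW));robot.pause(.2);rep("view")
C=cam("wrist");im=robot.grab_frame("wrist")[...,::-1].copy();cv2.imwrite("pics/w3.png",im)
for n,p,R in(("head",P(-.035,0,.018),20),("mid",P(-.089,0,.018),20),("tail",P(-.141,0,.018),19)):
    q=circ(im,proj(C,[p])[0],R);print(n,q,lane(plane(C,[q],.018)[0]))
cv2.imwrite("pics/w3c.png",cv2.resize(im[0:190,160:340],(540,570),interpolation=cv2.INTER_CUBIC))
E
```

```text
('mid down', False) 25.55 lane [-0.094  -0.0048] z 0.0026 F [-0.91  0.37 -0.81] op 0.0642 g 0.0
('mid shift', False) 26.07 lane [-0.094   0.0063] z 0.0025 F [-0.25  0.36 -0.23] op 0.0638 g 0.0
('tail down', False) 27.73 lane [-0.1431 -0.0087] z 0.0024 F [-0.2   0.69 -0.28] op 0.0637 g 0.0
('tail shift', False) 28.43 lane [-0.1431  0.0072] z 0.0025 F [ 0.36  0.57 -0.3 ] op 0.064 g 0.0
view 30.07 lane [-0.2003  0.0003] z 0.2293 F [ 0.03 -0.24 -0.23] op 0.0639 g 0.0
head [256.75  51.  ] [-0.0349  0.0036]
mid [259.  95.] [-0.0905  0.0006]
tail [257.75 133.75] [-0.1433  0.0023]
```

View pics/w3c.png

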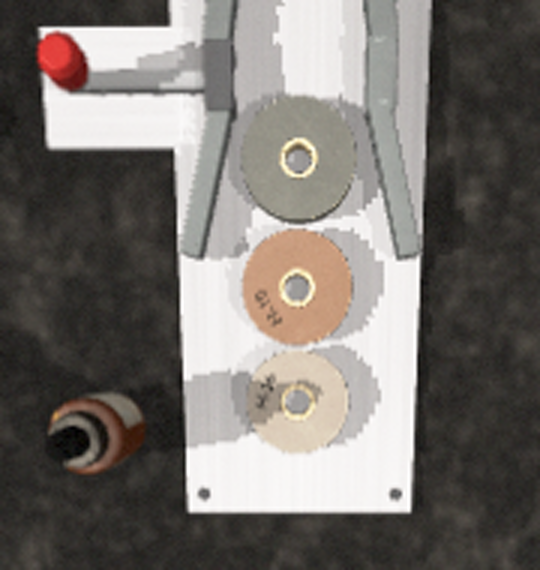

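All three wheels are now in line: bores at crop x ≈ 298, y = 158/288/402, and the bolt is clear of the lane. Now the push.

```bash
cat > push.py <<'E'
from h import *
Z=.0025
def F():
    return -np.mean([fl()[0] for _ in range(3)])
def st(x,v,th): return robot.move_linear(P(x,0,Z),v,threshold=th)
E
python3 - <<'E'
from push import *
robot.gripper_to(.02)
robot.move_ptp(P(-.19,0,.05),tilt(3))
r=robot.move_linear(P(-.19,0,Z),.08,threshold=6);rep(("down",r))
if r: raise SystemExit
robot.pause(.1);f0=F();print("f0",f0)
r=st(-.165,.04,6);rep(("a",r))
for x in(-.14,-.115,-.09,-.065,-.05):
    r=st(x,.035,9);rep((x,r))
    if r: break
E
```

```text
('down', False) 32.43 lane [-0.1897  0.0002] z 0.0029 F [-0.21  0.18  0.22] op 0.0201 g 0.0
f0 0.16218466609624188
('a', False) 33.31 lane [-0.1651  0.    ] z 0.0025 F [-0.   -0.29 -0.24] op 0.0203 g 0.0
(-0.14, False) 34.17 lane [-1.4e-01  1.0e-04] z 0.0025 F [-0.41  0.12  0.47] op 0.0199 g 0.0
(-0.115, False) 35.04 lane [-0.115  0.   ] z 0.0025 F [-0.56  0.16  0.39] op 0.02 g 0.0
(-0.09, False) 35.91 lane [-0.09 -0.  ] z 0.0025 F [-0.14 -0.02 -0.21] op 0.02 g 0.0
(-0.065, False) 36.77 lane [-0.065  0.   ] z 0.0025 F [-0.47 -0.11  0.2 ] op 0.0203 g 0.0
(-0.05, False) 37.35 lane [-0.0499  0.0001] z 0.0025 F [0.59 0.23 0.16] op 0.02 g 0.0
```

Run:
```python
from push import *
x=-.05
while x<-.0101:
    x+=.005; r=st(x,.02,8); f=F(); print(round(x,4),r,lane(robot.get_state()["ee_pos"])[0].round(4),round(f,2))
    if r or f>13: break
rep("end")
```

```text
-0.045 False -0.0449 -1.14
-0.04 False -0.0399 1.03
-0.035 False -0.0348 2.22
-0.03 False -0.0297 1.03
-0.025 False -0.0247 1.4
-0.02 False -0.0197 1.12
-0.015 False -0.0147 1.21
-0.01 False -0.0097 1.67
end 40.55 lane [-0.0097 -0.    ] z 0.0025 F [-1.67 -0.87 -0.22] op 0.0199 g 0.5
```

Run:
```python
from push import *
for n,c in(("scene",(201,180)),("side",(291,175))):
    for im in(cv2.imread(f"pics/{n}0.png"),robot.grab_frame(n)[...,::-1].copy()):
        h=cv2.cvtColor(im,cv2.COLOR_BGR2HSV);m=(h[...,0]>100)&(h[...,0]<130)&(h[...,1]>150)&(h[...,2]>60)
        k=np.zeros_like(m);k[c[1]-30:c[1]+30,c[0]-40:c[0]+40]=1;ys,xs=np.nonzero(m&k)
        print(n,len(xs),lane(plane(cam(n),[(xs.mean(),ys.mean())],.017)[0]) if len(xs) else "")
```

```text
scene 151 [ 0.12496781 -0.00099981]
scene 61 [0.16187062 0.00386996]
side 79 [0.12274809 0.00156652]
side 70 [0.15598591 0.00201388]
```

Run:
```python
from push import *
r=st(-.0065,.01,6);print(r,F())
x=-.0065;prev=0
if not r:
  for i in range(40):
    x+=.0003; st(x,.006,5); f=F(); print(round(x,4),lane(robot.get_state()["ee_pos"])[0].round(4),round(f,2))
    if f>5: break
robot.pause(.1)
for _ in range(4): print("hold",round(F(),2)); robot.pause(.05)
rep("end")
```

```text
False 2.564113450846189
-0.0062 -0.0063 3.92
-0.0059 -0.006 3.36
-0.0056 -0.0056 2.92
-0.0053 -0.0053 4.13
-0.005 -0.005 3.42
-0.0047 -0.0047 3.57
-0.0044 -0.0044 3.51
-0.0041 -0.0041 3.22
-0.0038 -0.0038 2.33
-0.0035 -0.0035 3.88
-0.0032 -0.0032 3.1
-0.0029 -0.0029 3.12
-0.0026 -0.0026 3.0
-0.0023 -0.0025 5.11
hold 4.22
hold 5.11
hold 5.05
hold 5.36
end 44.95 lane [-0.0025  0.    ] z 0.0025 F [-5.68  0.7   1.35] op 0.02 g 2.2
```

Run:
```python
from push import *
x=-.0023
def Fm(n=6):
    a=[]
    for _ in range(n): a.append(-fl()[0]);robot.pause(.015)
    return np.mean(a)
for i in range(25):
    x+=.0002; robot.move_linear(P(x,0,Z),.006,threshold=6); f=Fm(); print(round(x,4),lane(robot.get_state()["ee_pos"])[0].round(4),round(f,2))
    if f>10.3: break
for _ in range(4): print("hold",round(Fm(8),2))
rep("end")
```

```text
-0.0021 -0.0024 5.69
-0.0019 -0.0023 6.52
-0.0017 -0.0022 7.37
-0.0015 -0.0022 8.48
-0.0013 -0.0021 8.99
-0.0011 -0.0021 10.21
-0.0009 -0.002 10.7
hold 10.47
hold 10.91
hold 10.5
hold 10.44
end 47.93 lane [-0.002   0.0001] z 0.0023 F [-10.39  -1.34   4.22] op 0.0202 g 4.9
```

Run:
```python
from push import *
robot.move_linear(P(-.04,0,Z),.08)
robot.move_linear(P(-.04,0,.07),.2)
im=robot.grab_frame("side")[...,::-1].copy();c=(291,175)
h=cv2.cvtColor(im,cv2.COLOR_BGR2HSV);m=(h[...,0]>100)&(h[...,0]<130)&(h[...,1]>150)&(h[...,2]>60)
k=np.zeros_like(m);k[c[1]-30:c[1]+30,c[0]-40:c[0]+40]=1;ys,xs=np.nonzero(m&k);print(lane(plane(cam("side"),[(xs.mean(),ys.mean())],.017)[0]))
robot.gripper_to(.05)
y=YAW+np.pi/2
robot.move_ptp(P(-.004,.0977,.075),rot(y));rep("above")
r=robot.move_linear(P(-.004,.0977,.025),.1,threshold=8);rep(r)
if r: raise SystemExit
robot.gripper_to(0.0);rep("pinch")
if robot.get_state()["opening"]>.012:
    r=robot.move_linear(P(-.004,.0522,.025),.04,threshold=8);rep(("shut",r))
```

```text
[0.16328246 0.00244493]
above 50.98 lane [-0.004   0.0974] z 0.0749 F [-0.47 -1.38  0.02] op 0.0501 g 0.0
False 51.62 lane [-0.0041  0.098 ] z 0.025 F [-0.93 -0.05  0.53] op 0.05 g 0.0
pinch 52.25 lane [-0.0038  0.0977] z 0.0251 F [2.06 0.56 1.83] op 0.017 g 30.0
('shut', False) 53.53 lane [-0.0038  0.0526] z 0.0251 F [7.03 3.18 2.48] op 0.0171 g 30.0
```

Run:
```python
from push import *
robot.pause(.3);robot.gripper_to(.05)
t=lane(robot.get_state()["ee_pos"])[1]
robot.move_linear(P(-.004,t,.1),.15)
robot.move_ptp(P(-.05,0.02,.25),rot(YAW));robot.pause(.2);rep("view")
im=robot.grab_frame("wrist")[...,::-1].copy();cv2.imwrite("pics/w4.png",cv2.resize(im[0:270,130:390],(578,600),interpolation=cv2.INTER_CUBIC))
```

```text
view 56.6 lane [-0.0501  0.02  ] z 0.2494 F [ 0.08  0.13 -0.29] op 0.0496 g 0.0
```

View pics/w4.png

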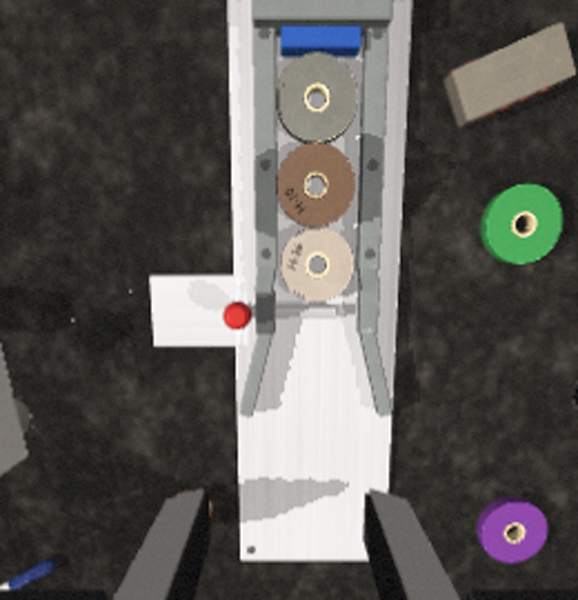

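The row is closed and straight, with bores at (317,97), (316,185) and (317,264). The blue follower is against the end block at (320,40), and the bolt is fully across behind the tail at (310,310).

```bash
python3 -c "
from rig import robot
print(robot.sign_off(),robot.get_state()['time'])"
```

```text
the job is handed in; nothing more can be done
the job is handed in; nothing more can be done
```

The row is pressed home at about 10.5 N, the bolt is shut behind it and the job is handed in, at about 57 s of the 72 s allowed; no verdict was returned.

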